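Pry the battery cover off the bench logger

ROBOT

A 6-joint arm with a two-finger parallel gripper is mounted at the origin on a cart in front of the work surface, level with it; the furniture and walls round the work are solid. World frame = base frame: x ahead of the robot, y to its left, z up, the work surface at z = 0. Lengths are in m, angles in rad, forces in N, time in s.
With the tool pointing down it reaches from about 0.225 to 0.875 m from the base axis. Payload 3.4 kg.
Tool frame: the origin (TCP) lies between the finger pads; the fingertips stand 19 mm ahead of it and the grasp point (between the pads) is the TCP; z points along the fingers, y is the line along which they close (so a half turn about z gives the same grasp; the last joint's range is limited). The gripper opens to 85 mm and grips with 20 to 120 N. Pads are 22 mm wide; open, the fingers measure 114 mm over their backs; the gripper's body (76 mm by 85 mm) begins 54 mm behind the grasp point. The pads swing forward as they close: fully open they stand 13 mm farther back than shut.
Start: joints at [0.986, 0.276, 1.505, -0, 1.361, -0.121], TCP at [0.257, 0.514, 0.25] pointing down, gripper open.
Joint ranges: [-2.89, 2.89], [-0.75, 2.08], [0.22, 2.7], [-1.18, 4.32], [0.11, 2.71], [-2.7, 2.7]. Speed limits (rad/s): [2.57, 2.57, 3.14, 3.14, 3.14, 3.14].

INTERFACE

Orientations are given as a unit quaternion [w, x, y, z].
In Python, from rig import get_state, imaging, ticket gives the robot as it stands. The module is installed in compiled form; this text tells all that it offers.
- The arm moves only by the shell command python3 -m inch 'ROWS' [FORCE]. ROWS is JSON, a list of rows, each an object with "claw": the opening, from -1 (shut) to 1 (fully open); "travel": the shift along the world's x, y, z in units of 200 mm (1.0 is 200 mm), a list of three; "turn": the turn about the world's z in units of 180 degrees (1.0 is 180 degrees). A call has 1 to 5 rows; each row is the pose to reach, as a shift and turn from the pose commanded when the call began, turning the shorter way round; what a row does not reach only later rows make up. A row lasts 1/10 s, in which the tool goes at most 50 mm and 8.59 degrees, less where a joint would pass 70% of its speed; a pose out of reach is approached as far as the arm can. A call with a number of a shift or a turn outside -1 to 1 is refused whole. A call with a gripper value outside its range is refused whole. The fingers move at their own pace and stop on an object; FORCE is the grip in N (left out, the last holds). Time passes only in rows, so rows that repeat a pose let the fingers close. It gives the time, the measured TCP pose, the force, the opening and the grip force at its end, in the units of the state.
- get_state(): the state, without advancing time (a new reading comes with each control period).
- imaging.get_image(name): name is "scene" or "top"; returns the picture (420x560x3 uint8, red, green, blue); there is no depth.
- imaging.camera_params(name): a dict with "camera_matrix" (3x3 intrinsics, pixels), "cam_to_world" (4x4, takes a point from camera to world coordinates). Camera axes: x right, y down, z forward; pixel columns grow to the right and rows downward; lengths in m; the calibration is good to about 2 mm. A picture is of the moment at which its call begins. camera_params takes no time and is no camera call.
- ticket.sign_off(): hands the job in; it is judged then, once.
The state is a dict: "clock": time; "qpos": joint angles; "qd": joint speeds; "effort": joint torques, N m; "position": TCP position; "ee_rot": TCP orientation; "contact_force": force on the tool from outside, world axes, zero at the start; "moment": the same for the moment, N m; "width": finger opening in m; "gripper_force": force on a finger pad.
Only numpy, scipy, OpenCV 4.12 (cv2) and the standard library are available. Lean on these libraries where they do the work, as an engineer would, in place of code of your own. Each camera call takes 0.05 s, during which the arm holds its last target. There are 200 camera calls.

TASK

The cells of the bench logger are to be changed: take the steel spatula, push its flat blade into the notch at the front of the logger and lever the snap-fit battery cover up until it springs loose. Then lay the spatula down flat on the bench, lift the loose cover off and set it down gently, flat on the bench. Leave the dropper bottle, the petri dish and the small box where they are.

Things in the scene. Friction and masses are not known exactly. Their poses are not given: they have to be found in the camera images.
- case: bench logger: white plastic box, 123.5 x 92 mm, top face (rim) at z = 66 mm, display at its rear; fixed to the bench. Origin on the bench below the middle of the closed cover; x from the front (notch side, x = -43.5 mm) to the rear (+80 mm), y to its left (sides +-46 mm), z up. The grey cover lies flush in a well in the top, x -31.5 to 31.5, y -26.5 to 26.5 mm
- notch_sill (a point): fulcrum: middle of the top of the rounded sill at the outer end of the notch (case x = -42, z = 59 mm; axes as the case's). The notch is 17 mm wide, open at the top, and leads 12 mm along +x through the front rim to under the cover's front edge; its floor behind the sill is 2 mm below the sill
- cover: grey plastic snap-fit battery cover, 13.5 mm high, about 40 g: top plate 60 (x) x 50 (y) x 4 mm over a plug 45 mm long (x -16 to +29 mm), 9.5 mm deep, grooved along both sides. Origin at the middle of the underside (closed: case z = 52.5 mm), axes as the case's. Lifted at the front it pivots about its rear edge
- cover_front (a point): middle of the cover's front edge, on the underside of the top plate (cover x = -30, z = 9.5 mm; closed: 3 mm above and 12 mm behind the sill). Behind it, under the plate, is 10 mm of free height for a blade, 14 mm deep. About 10 N up here; after 3 to 5 mm of lift two side catches let go and a sprung carrier raises the whole cover level, plate 9 to 13 mm above the rim, to be grasped by its edges
- spatula: steel lab spatula lying on the bench, 180 mm long, 25 g. Origin at the middle of its length, on its underside; z up, the blade points along -y. Handle 8 x 8 mm from y = -20 to +90 mm, shank 6 mm wide and 2 mm thick from y = -60 to -20 mm, flat blade 12 mm wide and 2 mm thick from y = -90 to -60 mm; the undersides of all three are in one plane.
- spatula_tip (a point): end of the spatula's blade, at mid-thickness (1 mm above the underside plane). Axes as the spatula's.
- dropper_a: brown dropper bottle with a black cap, 32 mm across, 69 mm high, bystander; origin at the middle of its underside, z up
- petri_0: cream petri dish, 62 mm across, 6 mm high, bystander; origin at the middle of its underside, z up
- indicator_box: small yellow lidded box, 51 x 71 x 20 mm, bystander; origin at the middle of its underside, z up
There are look-alikes about, which are no part of the job. What is shaped like the cover but turquoise is not meant.

How it is judged:
By the outcome, as a careful person would: the job done as asked, in the order asked, and still so for the second after the job is handed in, with the robot touching nothing.
It also fails if it takes over 72 s, if anything falls off the work surface, if the arm or the gripper's body presses on something with over 40 N, if the wrist force passes 120 N, or if a joint passes its speed limit or range.

## Working session

There is one attempt and no reset: what is moved stays moved. The work goes in short steps, Python scripts to look and compute and a shell command to move; the robot and the scene stay as the last step left them, time stands still between calls to the robot, and variables do not carry over. Pictures are saved under pics/ and viewed, at most 10 in all, crops included, and the job is handed in when it is done.

```bash
mkdir -p pics; python3 - <<'E'
from rig import get_state, imaging
import cv2, numpy as np
for n in ("scene","top"):
    im=imaging.get_image(n); cv2.imwrite(f"pics/{n}0.png",cv2.resize(im[:,:,::-1],(784,588),interpolation=cv2.INTER_CUBIC))
    cv2.imwrite(f"pics/raw_{n}0.png",im[:,:,::-1])
    p=imaging.camera_params(n); print(n,np.round(p["camera_matrix"],1).tolist(),np.round(p["cam_to_world"],4).tolist())
s=get_state(); print({k:np.round(v,3).tolist() for k,v in s.items()})
E
```

```text
scene [[381.8, 0.0, 277.0], [0.0, 381.8, 203.7], [0.0, 0.0, 1.0]] [[0.6975, -0.3102, 0.6459, -0.1867], [-0.7161, -0.2701, 0.6436, -0.7283], [-0.0252, -0.9115, -0.4105, 0.5065], [0.0, 0.0, 0.0, 1.0]]
top [[424.1, 0.0, 278.4], [0.0, 424.1, 209.5], [0.0, 0.0, 1.0]] [[-0.0075, -0.9991, 0.0419, 0.4587], [-0.9996, 0.0063, -0.0275, -0.0134], [0.0272, -0.0421, -0.9987, 1.2696], [0.0, 0.0, 0.0, 1.0]]
{'clock': 0.1, 'qpos': [0.986, 0.277, 1.506, -0.0, 1.361, -0.121], 'qd': [0.002, -0.0, -0.004, -0.002, -0.001, -0.001], 'effort': [0.0, -41.77, -24.64, -0.0, 0.006, -0.0], 'position': [0.257, 0.514, 0.25], 'ee_rot': [-0.0, 0.23, 0.973, -0.001], 'contact_force': [-0.539, -0.575, -0.071], 'moment': [0.022, 0.028, -0.007], 'gripper_force': 0.0, 'width': 0.086}
```

View pics/scene0.png

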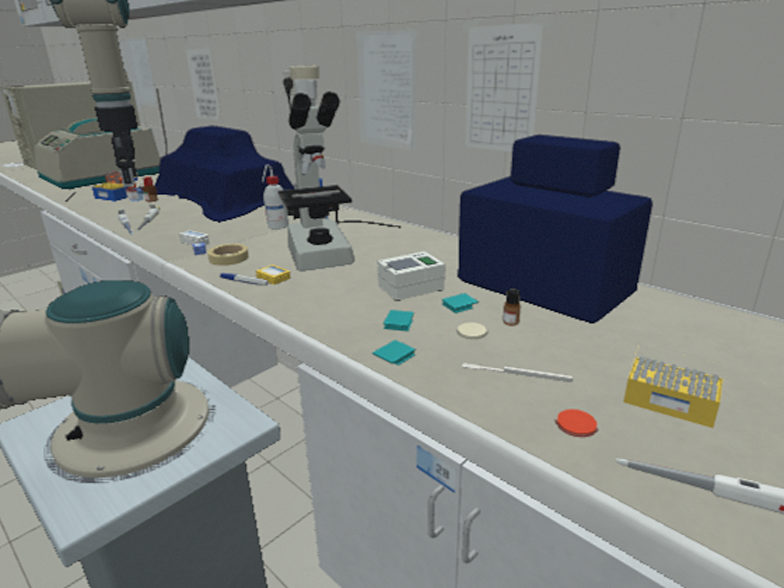

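View pics/top0.png

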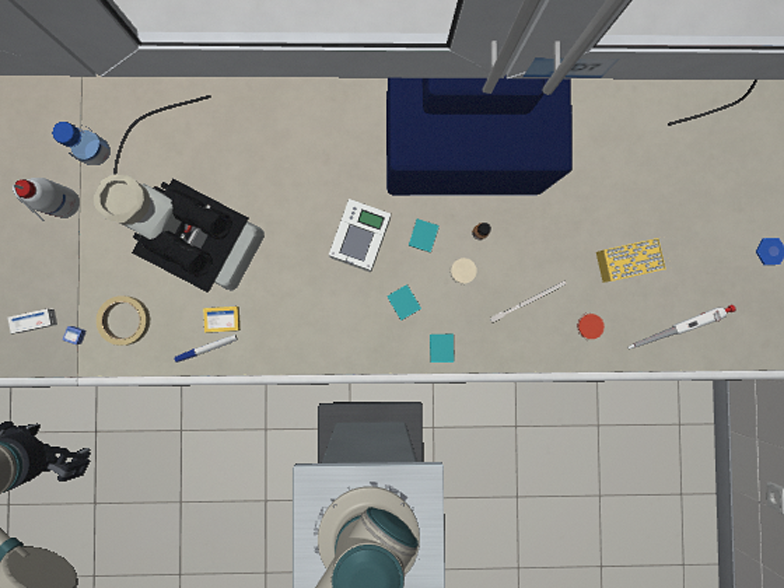

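The top view shows the logger at (360,235), the spatula from (492,320) to (566,283), the petri dish at (463,270) and the dropper bottle at (481,231), with three turquoise look-alike covers nearby. I'll enlarge a crop next.

```bash
python3 - <<'E'
import cv2
im=cv2.imread("pics/raw_top0.png")
a=cv2.resize(im[138:198,225:290],None,fx=9,fy=9,interpolation=cv2.INTER_CUBIC)
cv2.imwrite("pics/ct_case.png",a)
b=cv2.resize(im[195:235,340:410],None,fx=11,fy=11,interpolation=cv2.INTER_CUBIC)
cv2.imwrite("pics/ct_spat.png",b)
im=cv2.imread("pics/raw_scene0.png")
a=cv2.resize(im[175:215,262:322],None,fx=10,fy=10,interpolation=cv2.INTER_CUBIC)
cv2.imwrite("pics/cs_case.png",a)
E
```

```text
(no output)
```

View pics/ct_case.png

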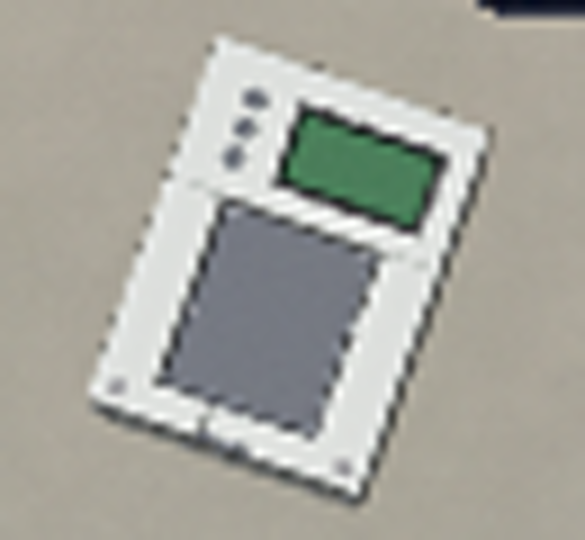

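View pics/ct_spat.png

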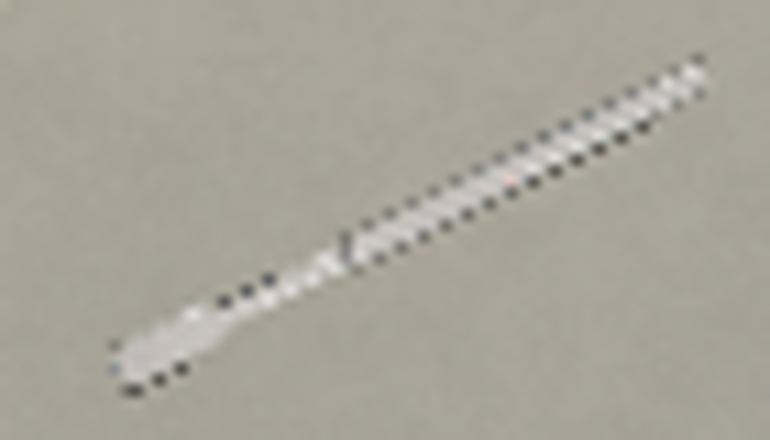

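View pics/cs_case.png

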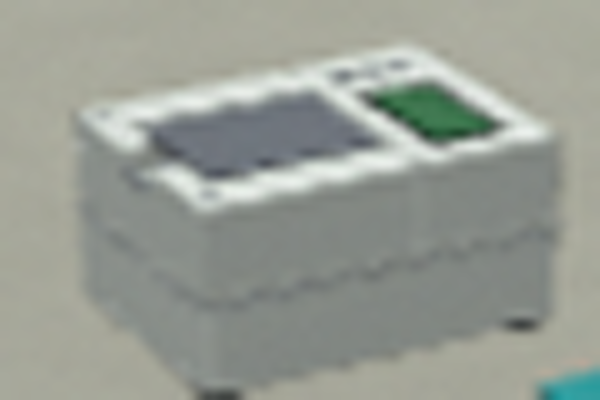

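The crops give the case's top corners, the cover corners (222,203), (380,255), (315,437), (160,383), and the spatula's tip (118,370) and handle end (702,75). I'll fit the poses from these.

```bash
cat > h.py <<'E'
import numpy as np, cv2
from rig import get_state, imaging
from scipy.optimize import least_squares
def cam(n):
    p=imaging.camera_params(n); return np.array(p["camera_matrix"]),np.array(p["cam_to_world"])
def proj(n,P):
    K,T=cam(n); c=(np.atleast_2d(P)-T[:3,3])@T[:3,:3]; u=c@K.T; return u[:,:2]/u[:,2:]
def back(n,uv,z):
    K,T=cam(n); d=T[:3,:3]@np.linalg.solve(K,[uv[0],uv[1],1]); return T[:3,3]+d*(z-T[2,3])/d[2]
def raw(px,s,off): return (np.array(px)+.5)/s-.5+np.array(off)
def pose(L,x,y,a):
    L=np.array(L,float); c,s=np.cos(a),np.sin(a); return np.c_[x+c*L[:,0]-s*L[:,1],y+s*L[:,0]+c*L[:,1],L[:,2]]
E
python3 - <<'E'
from h import *
L=[[80,46,66],[80,-46,66],[-43.5,-46,66],[-43.5,46,66],[31.5,26.5,66],[31.5,-26.5,66],[-31.5,-26.5,66],[-31.5,26.5,66]]
L=np.array(L)/1000
t=raw([[220,38],[490,130],[362,490],[95,390],[222,203],[380,255],[315,437],[160,383]],9,(225,138))
s=raw([[410,45],[558,130],[200,210],[80,115],[320,92],[382,145],[218,178],[148,135]],10,(262,175))
for sel in ("t","s","ts"):
    def f(p):
        P=pose(L,*p); r=[]
        if "t" in sel: r.append(proj("top",P)-t)
        if "s" in sel: r.append(proj("scene",P)-s)
        return np.concatenate(r).ravel()
    q=least_squares(f,[.45,.05,-.35],loss="soft_l1"); print(sel,np.round(q.x,4),np.degrees(q.x[2]).round(2),"rms",np.sqrt(np.mean(q.fun**2)).round(2)); 
print(np.round(q.fun.reshape(-1,2),1).tolist())
tip=back("top",raw([116,370],11,(340,195)),.001); end=back("top",raw([703,75],11,(340,195)),.004)
j=back("top",raw([345,250],11,(340,195)),.004)
print(tip,end,j,np.linalg.norm(tip-end)); d=(tip-end)[:2]; print("blade yaw",np.degrees(np.arctan2(d[1],d[0])))
E
```

```text
t [ 0.614   0.0202 -0.3448] -19.75 rms 0.46
s [ 0.6136  0.0194 -0.3423] -19.61 rms 0.68
ts [ 0.614   0.0201 -0.3442] -19.72 rms 0.58
[[-0.2, -0.6], [0.2, -0.1], [0.1, 0.6], [-0.8, 0.9], [0.4, -0.7], [0.4, -0.3], [0.3, 0.2], [-0.1, 0.0], [0.5, -0.2], [0.6, 0.4], [0.5, 0.1], [-0.7, -0.3], [-0.7, -0.4], [1.3, -0.2], [-0.7, 0.4], [-1.4, -1.0]]
[ 0.4543513  -0.26335209  0.001     ] [ 0.53389478 -0.42559807  0.004     ] [ 0.48661493 -0.32607203  0.004     ] 0.18072055963967085
blade yaw 116.11708490385125
```

```bash
python3 -m inch '[{"claw":1,"travel":[0.3,-1,0],"turn":-0.05},{"claw":1,"travel":[0.3,-1,0],"turn":-0.05},{"claw":1,"travel":[0.3,-1,0],"turn":-0.05},{"claw":1,"travel":[0.3,-1,0],"turn":-0.05},{"claw":1,"travel":[0.3,-1,0],"turn":-0.05}]' 40
python3 -m inch '[{"claw":1,"travel":[0.3,-1,0],"turn":-0.05},{"claw":1,"travel":[0.3,-1,0],"turn":-0.05},{"claw":1,"travel":[0.3,-1,0],"turn":-0.05},{"claw":1,"travel":[0.3,-1,0],"turn":-0.05},{"claw":1,"travel":[0.3,-1,0],"turn":-0.05}]'
python3 -m inch '[{"claw":1,"travel":[0.3,-1,0],"turn":-0.05},{"claw":1,"travel":[0.3,-1,0],"turn":-0.05},{"claw":1,"travel":[0.3,-1,0],"turn":-0.05},{"claw":1,"travel":[0.3,-1,0],"turn":-0.05},{"claw":1,"travel":[0.3,-1,0],"turn":-0.05}]'
python3 -m inch '[{"claw":1,"travel":[0.3,-1,0],"turn":-0.05},{"claw":1,"travel":[0.3,-1,0],"turn":-0.05},{"claw":1,"travel":[0.3,-1,0],"turn":-0.05},{"claw":1,"travel":[0.3,-1,0],"turn":-0.05},{"claw":1,"travel":[0.3,-1,0],"turn":-0.05}]'
```

```text
clock: 0.6
position: [0.3174, 0.3098, 0.25]
ee_rot: [0.0, 0.307, 0.952, -0.002]
contact_force: [-0.0, 0.8, 0.5]
width: 0.0851
gripper_force: 0.0
clock: 1.1
position: [0.3787, 0.1105, 0.2503]
ee_rot: [0.001, 0.382, 0.924, -0.001]
contact_force: [0.7, 0.5, 0.5]
width: 0.0857
gripper_force: 0.0
clock: 1.6
position: [0.4396, -0.0894, 0.2501]
ee_rot: [0.001, 0.453, 0.892, -0.0]
contact_force: [-0.9, 0.6, 0.1]
width: 0.0854
gripper_force: 0.0
clock: 2.1
position: [0.4997, -0.2894, 0.2493]
ee_rot: [0.001, 0.52, 0.854, -0.0]
contact_force: [-0.8, 1.8, 0.2]
width: 0.0855
gripper_force: 0.0
```

```bash
python3 -m inch '[{"claw":-0.3,"travel":[-0.005,-0.32,-0.3],"turn":-0.007},{"claw":-0.3,"travel":[-0.005,-0.32,-0.5],"turn":-0.007},{"claw":-0.3,"travel":[-0.005,-0.32,-0.75],"turn":-0.007},{"claw":-0.3,"travel":[-0.005,-0.32,-0.95],"turn":-0.007},{"claw":-0.3,"travel":[-0.005,-0.32,-0.95],"turn":-0.007}]'
python3 -m inch '[{"claw":-0.3,"travel":[0,0,-0.1],"turn":0},{"claw":-0.3,"travel":[0,0,-0.19],"turn":0},{"claw":-0.3,"travel":[0,0,-0.19],"turn":0}]'
python3 - <<'E'
from h import *
for n in("top","scene"): cv2.imwrite(f"pics/raw_{n}1.png",imaging.get_image(n)[:,:,::-1])
a=cv2.imread("pics/raw_top1.png")[180:250,330:420];b=cv2.imread("pics/raw_scene1.png")[200:290,310:430]
cv2.imwrite("pics/c1.png",np.hstack([cv2.resize(a,(400,400*7//9)),cv2.resize(b,(400,311))]))
E
```

```text
clock: 2.6
position: [0.4934, -0.3449, 0.0545]
ee_rot: [-0.006, 0.528, 0.849, 0.002]
contact_force: [-0.5, 0.8, 0.5]
width: 0.0298
gripper_force: 0.0
clock: 2.9
position: [0.4963, -0.3476, 0.0217]
ee_rot: [-0.002, 0.528, 0.849, 0.001]
contact_force: [-0.8, 0.4, 0.1]
width: 0.0301
gripper_force: 0.0
```

View pics/c1.png

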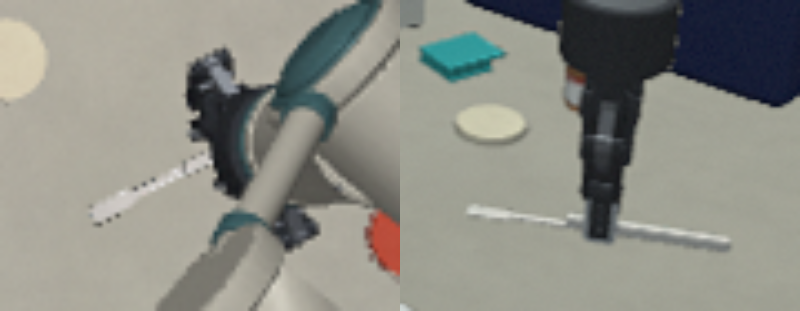

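The fingers straddle the handle at about (600,225), so I'll close them.

```bash
python3 -m inch '[{"claw":-0.8,"travel":[0,0,0],"turn":0},{"claw":-0.8,"travel":[0,0,0],"turn":0},{"claw":-1,"travel":[0,0,0],"turn":0},{"claw":-1,"travel":[0,0,0],"turn":0},{"claw":-1,"travel":[0,0,0],"turn":0}]' 60
python3 -m inch '[{"claw":-1,"travel":[0,0,0.1],"turn":0},{"claw":-1,"travel":[0,0,0.3],"turn":0},{"claw":-1,"travel":[0,0,0.55],"turn":0},{"claw":-1,"travel":[0,0,0.75],"turn":0},{"claw":-1,"travel":[0,0,0.75],"turn":0}]'
```

```text
clock: 3.5
position: [0.4972, -0.3501, 0.0241]
ee_rot: [0.001, 0.529, 0.849, 0.0]
contact_force: [0.2, 1.2, 6.2]
width: 0.0049
gripper_force: 59.0
clock: 4.0
position: [0.4992, -0.3524, 0.1796]
ee_rot: [0.007, 0.529, 0.849, -0.001]
contact_force: [0.5, -0.8, -0.1]
width: 0.005
gripper_force: 58.8
```

```bash
python3 - <<'E'
from h import *
for n in("top","scene"): cv2.imwrite(f"pics/raw_{n}2.png",imaging.get_image(n)[:,:,::-1])
a=cv2.imread("pics/raw_top2.png")[170:250,320:420];b=cv2.imread("pics/raw_scene2.png")[150:250,320:440]
cv2.imwrite("pics/c2.png",np.hstack([cv2.resize(a,(400,320)),cv2.resize(b,(384,320))]))
E
```

```text
(no output)
```

View pics/c2.png

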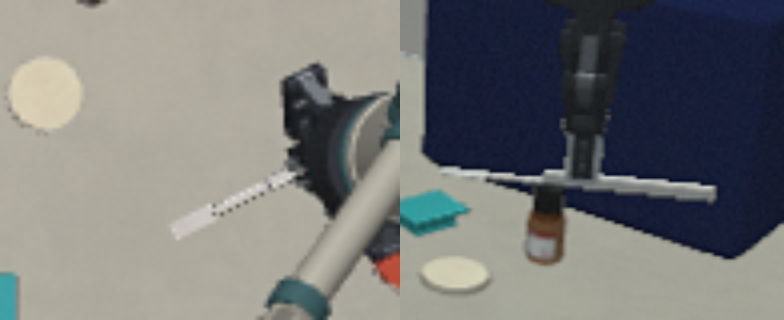

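The spatula is held about level: tip at (442,172) in the scene crop and (175,230) in the top crop. I'll triangulate it.

```bash
python3 - <<'E'
from h import *
tt=raw([176,231],4,(320,170)); ts=raw([441,171],3.2,(320,150)); # note b offset 400 below
ts=raw([441-400,171],3.2,(320,150)); es=raw([716-400,192],3.2,(320,150)); hs=raw([545-400,178],3.2,(320,150))
f=lambda P:np.r_[proj("top",P)[0]-tt,proj("scene",P)[0]-ts]
q=least_squares(f,[.45,-.26,.16]);tip=q.x; print("tip",tip.round(4),q.fun.round(2))
s=get_state();p=np.array(s["position"]);print(p.round(4),s["ee_rot"].round(4) if hasattr(s["ee_rot"],"round") else s["ee_rot"])
w,x,y,z=s["ee_rot"];yy=2*np.degrees(np.arctan2(y,x))-90;print("tool y yaw",yy)
# model: tip = p + L*(cos p*dir) + z ; fit all three scene points + top tip with L,zoff,pitch,yaw
def g(v):
    L,zo,pit,yaw=v; d=np.array([np.cos(pit)*np.cos(yaw),np.cos(pit)*np.sin(yaw),np.sin(pit)])
    c=p+[0,0,-zo]; P=lambda k:c+d*(L-k)
    return np.r_[proj("top",P(0))[0]-tt,proj("scene",P(0))[0]-ts,proj("scene",P(.18))[0]-es,proj("scene",P(.07)+[0,0,.003])[0]-hs,(yaw-np.radians(yy+90))*100]
q=least_squares(g,[.1,.017,0,2.03]);print(q.x[:2].round(4),np.degrees(q.x[2:]).round(2),q.fun.round(2))
E
```

```text
tip [ 0.455  -0.2672  0.1535] [-0.77  0.66  0.85 -0.13]
[ 0.4964 -0.35    0.1737] [ 1.400e-03  5.287e-01  8.488e-01 -2.000e-04]
tool y yaw 26.158601140537527
[0.0928 0.0186] [ -1.78 116.22] [-1.05  0.48  0.8   0.27  0.01  0.27  0.18 -0.71  0.11]
```

```bash
python3 -m inch '[{"claw":-1,"travel":[0,0.69,0],"turn":-0.23},{"claw":-1,"travel":[0,0.69,0],"turn":-0.23},{"claw":-1,"travel":[0,0.69,0],"turn":-0.23},{"claw":-1,"travel":[0,0.69,0],"turn":-0.23},{"claw":-1,"travel":[0,0.69,0],"turn":-0.23}]'
python3 -m inch '[{"claw":-1,"travel":[0,0.69,0],"turn":-0.23},{"claw":-1,"travel":[0,0.69,0],"turn":-0.23},{"claw":-1,"travel":[0,0.69,0],"turn":-0.23},{"claw":-1,"travel":[0,0.69,0],"turn":-0.23},{"claw":-1,"travel":[0,0.69,0],"turn":-0.23}]'
python3 -m inch '[{"claw":-1,"travel":[0,0.69,0],"turn":-0.23},{"claw":-1,"travel":[0,0.69,0],"turn":-0.23},{"claw":-1,"travel":[0,0.69,0],"turn":-0.23},{"claw":-1,"travel":[0,0.69,0],"turn":-0.23},{"claw":-1,"travel":[0,0.69,0],"turn":-0.23}]'
python3 -m inch '[{"claw":-1,"travel":[-0.03,0,-0.2],"turn":-0.065},{"claw":-1,"travel":[-0.03,0,-0.3],"turn":-0.065},{"claw":-1,"travel":[-0.03,0,-0.3],"turn":-0.065},{"claw":-1,"travel":[-0.03,0,-0.3],"turn":-0.065},{"claw":-1,"travel":[-0.03,0,-0.3],"turn":-0.065}]'
python3 - <<'E'
from h import *
s=get_state();w,x,y,z=s["ee_rot"];print(s["position"],2*np.degrees(np.arctan2(y,x))-90+90)
for n in("top","scene"): cv2.imwrite(f"pics/raw_{n}3.png",imaging.get_image(n)[:,:,::-1])
a=cv2.imread("pics/raw_top3.png")[140:220,215:295];b=cv2.imread("pics/raw_scene3.png")[160:240,235:315]
cv2.imwrite("pics/c3.png",np.hstack([cv2.resize(a,(400,400),interpolation=2),cv2.resize(b,(400,400),interpolation=2)]))
E
```

```text
clock: 4.6
position: [0.4948, -0.2094, 0.1703]
ee_rot: [-0.002, 0.796, 0.606, -0.001]
contact_force: [-0.3, 0.2, 0.3]
width: 0.0054
gripper_force: 58.8
clock: 5.1
position: [0.4945, -0.0715, 0.1703]
ee_rot: [-0.001, 0.958, 0.287, -0.002]
contact_force: [0.1, 0.1, -0.6]
width: 0.005
gripper_force: 58.8
clock: 5.6
position: [0.4944, 0.0662, 0.1702]
ee_rot: [-0.0, 0.998, -0.057, -0.002]
contact_force: [-0.9, -0.0, 0.1]
width: 0.0051
gripper_force: 58.9
clock: 6.1
position: [0.491, 0.0642, 0.1129]
ee_rot: [-0.0, 0.988, -0.156, 0.001]
contact_force: [-0.0, 0.3, 0.7]
width: 0.0052
gripper_force: 58.9
[0.49100341 0.06417962 0.11288408] -17.981924010184855
```

View pics/c3.png

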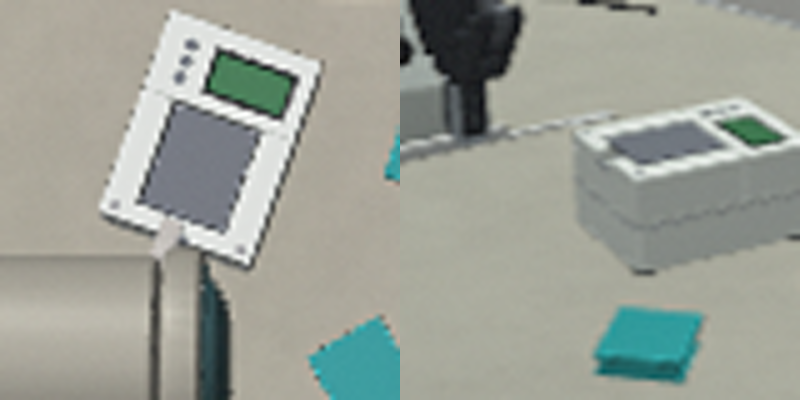

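```bash
python3 -m inch '[{"claw":-1,"travel":[0,0,-0.02],"turn":-0.01},{"claw":-1,"travel":[0,0,-0.02],"turn":-0.01},{"claw":-1,"travel":[0,0,-0.02],"turn":-0.01}]'
python3 - <<'E'
from h import *
s=get_state();w,x,y,z=s["ee_rot"];p=np.array(s["position"]);yaw=2*np.arctan2(y,x);print(p,np.degrees(yaw),s["contact_force"])
a=imaging.get_image("top")[:,:,::-1][170:200,235:265];b=imaging.get_image("scene")[:,:,::-1][175:205,240:285]
cv2.imwrite("pics/c4.png",np.hstack([cv2.resize(a,(390,390),interpolation=2),cv2.resize(b,(405,270),interpolation=2).repeat(1,0) if 0 else cv2.copyMakeBorder(cv2.resize(b,(405,270),interpolation=2),0,120,0,0,0)]))
d=np.array([np.cos(yaw),np.sin(yaw),0]);n=np.array([-d[1],d[0],0])
tp=p+d*.095-[0,0,.021]
C=np.array([.614,.0201,0]);ya=np.radians(-19.72);e=np.array([np.cos(ya),np.sin(ya),0]);m=np.array([-e[1],e[0],0])
pts={"tip":tp,"tipL":tp+n*.006,"tipR":tp-n*.006,"notchL":C-.0435*e+.0085*m+[0,0,.066],"notchR":C-.0435*e-.0085*m+[0,0,.066],"covFL":C-.0315*e+.0265*m+[0,0,.066]}
for k,v in pts.items():
    u=proj("top",v)[0];w=proj("scene",v)[0];print(k,((u-[235,170]+.5)*13-.5).round(),((w-[240,175]+.5)*9-.5+[390,0]).round())
dd=tp-C;print("case coords of tip",dd@e,dd@m)
E
```

```text
clock: 6.5
position: [0.4906, 0.0642, 0.1089]
ee_rot: [-0.0, 0.985, -0.172, 0.001]
contact_force: [0.3, -0.5, -0.1]
width: 0.0048
gripper_force: 58.9
[0.49059289 0.06420884 0.10892669] -19.776679783755668 [ 0.34051318 -0.52749048 -0.14534568]
tip [204. 188.] [729.  80.]
tipL [178. 179.] [722.  74.]
tipR [231. 197.] [737.  85.]
notchL [159. 217.] [700. 136.]
notchR [233. 243.] [722. 152.]
covFL [100. 138.] [709. 112.]
case coords of tip -0.036053050472403377 -0.0002125025914888664
```

View pics/c4.png

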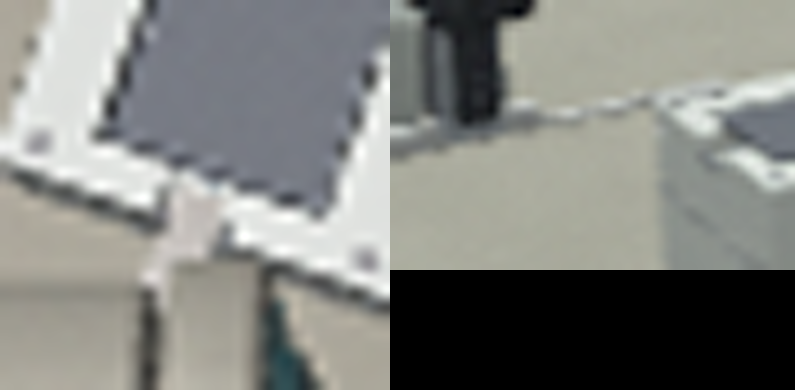

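The blade, about (170–224) in the top crop, is centred on the notch at (161–232), and the tip height matches the prediction. Lowering now.

```bash
python3 -m inch '[{"claw":-1,"travel":[0,0,-0.06],"turn":0},{"claw":-1,"travel":[0,0,-0.11],"turn":0},{"claw":-1,"travel":[0,0,-0.11],"turn":0}]' | egrep 'pos|for'
python3 -m inch '[{"claw":-1,"travel":[0,0,-0.01],"turn":0},{"claw":-1,"travel":[0,0,-0.01],"turn":0}]'| egrep 'pos|for'
python3 -m inch '[{"claw":-1,"travel":[0,0,-0.01],"turn":0},{"claw":-1,"travel":[0,0,-0.01],"turn":0}]'| egrep 'pos|for'
```

```text
position: [0.4891, 0.0643, 0.0851]
contact_force: [-1.1, -0.2, 0.0]
gripper_force: 58.9
position: [0.4904, 0.0643, 0.0843]
contact_force: [-0.9, 0.2, -0.1]
gripper_force: 58.9
position: [0.4904, 0.0643, 0.0824]
contact_force: [0.3, -0.2, 0.4]
gripper_force: 58.9
```

```bash
python3 -m inch '[{"claw":-1,"travel":[0,0,-0.005],"turn":0},{"claw":-1,"travel":[0,0,-0.005],"turn":0}]' | egrep 'pos|for'
python3 -m inch '[{"claw":-1,"travel":[0,0,-0.005],"turn":0},{"claw":-1,"travel":[0,0,-0.005],"turn":0}]'| egrep 'pos|for'
python3 -m inch '[{"claw":-1,"travel":[0,0,-0.005],"turn":0},{"claw":-1,"travel":[0,0,-0.005],"turn":0}]'| egrep 'pos|for'
python3 -c "
from rig import get_state;s=get_state();print(s['moment'])"
```

```text
position: [0.4904, 0.0643, 0.0814]
contact_force: [-0.3, 0.7, 1.2]
gripper_force: 59.0
position: [0.4904, 0.0643, 0.0804]
contact_force: [-0.3, -0.3, 1.4]
gripper_force: 59.1
position: [0.4904, 0.0643, 0.0794]
contact_force: [-0.6, 0.0, 0.6]
gripper_force: 59.1
[-0.04554994 -0.14123164  0.00553427]
```

Light contact with the sill at TCP z≈0.081, as expected. I'll slide the blade in.

```bash
python3 -m inch '[{"claw":-1,"travel":[0,0,0.006],"turn":0},{"claw":-1,"travel":[0.015,-0.005,0.006],"turn":0},{"claw":-1,"travel":[0.028,-0.01,0.006],"turn":0},{"claw":-1,"travel":[0.028,-0.01,0.006],"turn":0}]' | egrep 'pos|for'
python3 -m inch '[{"claw":-1,"travel":[0.012,-0.004,0],"turn":0},{"claw":-1,"travel":[0.019,-0.007,0],"turn":0},{"claw":-1,"travel":[0.019,-0.007,0],"turn":0}]'| egrep 'pos|for'
python3 -c "
from rig import get_state;s=get_state();print(s['moment'])"
```

```text
position: [0.4965, 0.0621, 0.0806]
contact_force: [-0.6, 0.6, 1.2]
gripper_force: 59.1
position: [0.5, 0.0607, 0.0806]
contact_force: [-0.5, 0.1, 0.4]
gripper_force: 59.1
[-0.06344972 -0.10997977  0.01021816]
```

```bash
python3 -m inch '[{"claw":-1,"travel":[0.012,-0.004,0],"turn":0},{"claw":-1,"travel":[0.019,-0.007,0],"turn":0},{"claw":-1,"travel":[0.019,-0.007,0],"turn":0}]'| egrep 'pos|for'
python3 -m inch '[{"claw":-1,"travel":[0.01,-0.003,0],"turn":0},{"claw":-1,"travel":[0.014,-0.005,0],"turn":0},{"claw":-1,"travel":[0.014,-0.005,0],"turn":0}]'| egrep 'pos|for'
python3 -c "
from rig import get_state;s=get_state();print(s['moment'])"
```

```text
position: [0.5039, 0.0593, 0.0806]
contact_force: [-1.6, -0.4, 2.3]
gripper_force: 59.1
position: [0.5065, 0.0584, 0.0806]
contact_force: [-0.0, -0.0, 1.9]
gripper_force: 59.1
[-0.04360814 -0.00542111 -0.01446491]
```

```bash
python3 -m inch '[{"claw":-1,"travel":[0,0,-0.01],"turn":0},{"claw":-1,"travel":[0,0,-0.02],"turn":0},{"claw":-1,"travel":[0,0,-0.03],"turn":0}]' 35| egrep 'pos|for'
python3 -m inch '[{"claw":-1,"travel":[0,0,-0.01],"turn":0},{"claw":-1,"travel":[0.002,-0.001,-0.02],"turn":0},{"claw":-1,"travel":[0.002,-0.001,-0.02],"turn":0}]'| egrep 'pos|for'
python3 -c "
from rig import get_state;s=get_state();print(s['moment'])"
```

```text
position: [0.5063, 0.0586, 0.0749]
contact_force: [-2.2, 1.2, 5.6]
gripper_force: 59.6
position: [0.5062, 0.0583, 0.0707]
contact_force: [-3.3, 0.1, 7.0]
gripper_force: 60.2
[-0.04244966  0.10215515 -0.07955181]
```

```bash
for i in 1; do python3 -m inch '[{"claw":-1,"travel":[0.001,0,-0.01],"turn":0},{"claw":-1,"travel":[0.002,-0.001,-0.02],"turn":0},{"claw":-1,"travel":[0.002,-0.001,-0.02],"turn":0}]'| egrep 'pos|for'; done
python3 -m inch '[{"claw":-1,"travel":[0.001,0,-0.01],"turn":0},{"claw":-1,"travel":[0.002,-0.001,-0.02],"turn":0},{"claw":-1,"travel":[0.002,-0.001,-0.02],"turn":0}]'| egrep 'pos|for'
python3 -m inch '[{"claw":-1,"travel":[0.001,0,-0.01],"turn":0},{"claw":-1,"travel":[0.002,-0.001,-0.02],"turn":0},{"claw":-1,"travel":[0.002,-0.001,-0.02],"turn":0}]'| egrep 'pos|for'
python3 - <<'E'
from h import *
print(get_state()["moment"])
a=imaging.get_image("top")[:,:,::-1][140:200,225:285];b=imaging.get_image("scene")[:,:,::-1][160:220,250:310]
cv2.imwrite("pics/c5.png",np.hstack([cv2.resize(a,(400,400),interpolation=2),cv2.resize(b,(400,400),interpolation=2)]))
E
```

```text
position: [0.5065, 0.0581, 0.0662]
contact_force: [-1.9, 0.2, 2.7]
gripper_force: 59.0
position: [0.5073, 0.0577, 0.0622]
contact_force: [-2.7, -0.2, 2.2]
gripper_force: 57.5
position: [0.5088, 0.0576, 0.0585]
contact_force: [0.8, 1.0, 3.0]
gripper_force: 55.3
[-0.08544723 -0.22017544  0.05209979]
```

View pics/c5.png

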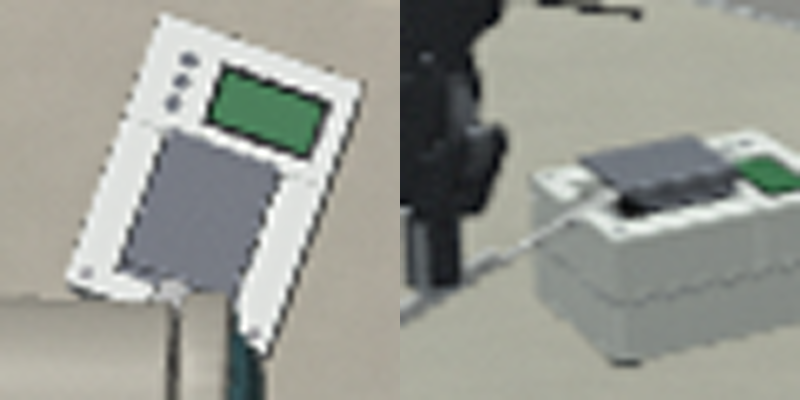

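The cover has sprung up level, with its plate raised above the rim at about (660,165) in the scene crop. Next I'll withdraw the spatula and carry it back to its clear spot.

```bash
python3 -m inch '[{"claw":-1,"travel":[-0.05,0.018,0],"turn":0},{"claw":-1,"travel":[-0.12,0.043,0],"turn":0},{"claw":-1,"travel":[-0.2,0.072,0],"turn":0},{"claw":-1,"travel":[-0.28,0.1,0.02],"turn":0},{"claw":-1,"travel":[-0.28,0.1,0.02],"turn":0}]'| egrep 'pos|for'
python3 -m inch '[{"claw":-1,"travel":[0,0,0.2],"turn":0},{"claw":-1,"travel":[0,0,0.4],"turn":0},{"claw":-1,"travel":[0,0,0.6],"turn":0},{"claw":-1,"travel":[0,0,0.6],"turn":0},{"claw":-1,"travel":[0,0,0.6],"turn":0}]'| egrep 'pos|for'
python3 -m inch '[{"claw":-1,"travel":[0.07,-0.7,0],"turn":0.23},{"claw":-1,"travel":[0.07,-0.7,0],"turn":0.23},{"claw":-1,"travel":[0.07,-0.7,0],"turn":0.23},{"claw":-1,"travel":[0.07,-0.7,0],"turn":0.23},{"claw":-1,"travel":[0.07,-0.7,0],"turn":0.23}]'| egrep 'pos|for'
python3 -m inch '[{"claw":-1,"travel":[0.07,-0.7,0],"turn":0.23},{"claw":-1,"travel":[0.07,-0.7,0],"turn":0.23},{"claw":-1,"travel":[0.07,-0.7,0],"turn":0.23},{"claw":-1,"travel":[0.07,-0.7,0],"turn":0.23},{"claw":-1,"travel":[0.07,-0.7,0],"turn":0.23}]'| egrep 'pos|for'
python3 -m inch '[{"claw":-1,"travel":[0.07,-0.7,0],"turn":0.23},{"claw":-1,"travel":[0.07,-0.7,0],"turn":0.23},{"claw":-1,"travel":[0.07,-0.7,0],"turn":0.23},{"claw":-1,"travel":[0.07,-0.7,0],"turn":0.23},{"claw":-1,"travel":[0.07,-0.7,0],"turn":0.23}]'
python3 -m inch '[{"claw":-1,"travel":[0.01,-0.04,0],"turn":0.04},{"claw":-1,"travel":[0.01,-0.04,0],"turn":0.065},{"claw":-1,"travel":[0.01,-0.04,0],"turn":0.065}]'
```

```text
position: [0.4475, 0.0785, 0.0624]
contact_force: [0.1, -0.2, -0.3]
gripper_force: 55.7
position: [0.4524, 0.0777, 0.1835]
contact_force: [-0.7, -0.5, -0.1]
gripper_force: 55.8
position: [0.4651, -0.0644, 0.1805]
contact_force: [-0.0, 1.0, -1.3]
gripper_force: 55.7
position: [0.4789, -0.2038, 0.1801]
contact_force: [0.2, 0.2, -0.2]
gripper_force: 55.7
clock: 13.3
position: [0.4928, -0.3433, 0.1795]
ee_rot: [-0.002, 0.63, 0.777, 0.0]
contact_force: [-0.7, 0.3, 0.1]
width: 0.0051
gripper_force: 55.7
clock: 13.6
position: [0.495, -0.3499, 0.1801]
ee_rot: [-0.002, 0.549, 0.836, 0.0]
contact_force: [-0.1, 0.4, -0.5]
width: 0.0051
gripper_force: 55.7
```

```bash
python3 - <<'E'
from h import *
s=get_state();w,x,y,z=s["ee_rot"];print(s["position"],2*np.degrees(np.arctan2(y,x)),s["contact_force"])
for n in("top","scene"): cv2.imwrite(f"pics/raw_{n}6.png",imaging.get_image(n)[:,:,::-1])
a=cv2.imread("pics/raw_top6.png")[140:240,220:420];b=cv2.imread("pics/raw_scene6.png")[150:250,250:450]
cv2.imwrite("pics/c6.png",np.vstack([cv2.resize(a,(600,300)),cv2.resize(b,(600,300))]))
E
```

```text
[ 0.49498363 -0.34985456  0.18014248] 113.37946595463703 [-0.07151868  0.40618877 -0.46928736]
```

View pics/c6.png

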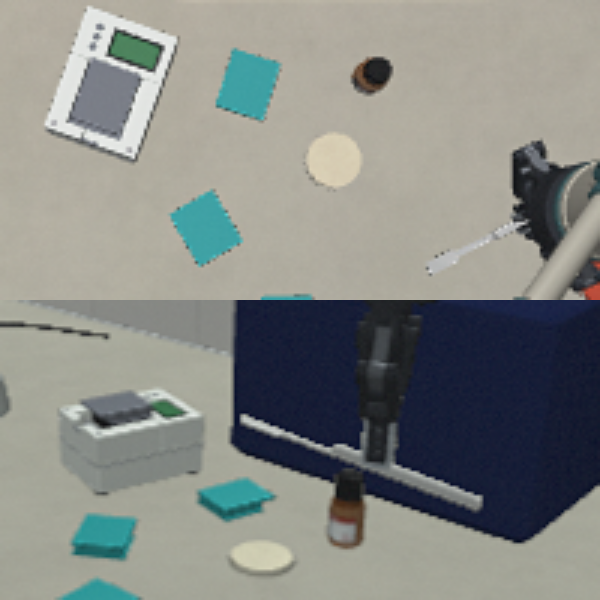

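The cover is raised on the logger at (105,82), and the spatula is held tip-up by about 17°. I'll lay it down so the handle end meets the bench first and it pivots flat.

```bash
python3 -m inch '[{"claw":-1,"travel":[0,0,-0.2],"turn":0},{"claw":-1,"travel":[0,0,-0.4],"turn":0},{"claw":-1,"travel":[0,0,-0.6],"turn":0},{"claw":-1,"travel":[0,0,-0.6],"turn":0}]' 25| egrep 'pos|for'
python3 -m inch '[{"claw":-1,"travel":[0,0,-0.02],"turn":0},{"claw":-1,"travel":[0,0,-0.04],"turn":0},{"claw":-1,"travel":[0,0,-0.06],"turn":0},{"claw":-1,"travel":[0,0,-0.08],"turn":0}]'| egrep 'pos|for'
python3 -m inch '[{"claw":-1,"travel":[0,0,-0.02],"turn":0},{"claw":-1,"travel":[0,0,-0.03],"turn":0},{"claw":-1,"travel":[0,0,-0.04],"turn":0},{"claw":-1,"travel":[0,0,-0.05],"turn":0},{"claw":-1,"travel":[0,0,-0.05],"turn":0}]'| egrep 'pos|for'
```

```text
position: [0.4921, -0.3469, 0.0569]
contact_force: [-0.3, 1.0, -0.8]
gripper_force: 55.7
position: [0.4966, -0.351, 0.0479]
contact_force: [0.2, 0.4, 0.4]
gripper_force: 55.7
position: [0.4958, -0.3507, 0.0367]
contact_force: [-1.4, -0.3, 3.1]
gripper_force: 57.8
```

```bash
python3 -m inch '[{"claw":-1,"travel":[0,0,-0.01],"turn":0},{"claw":-1,"travel":[0,0,-0.02],"turn":0},{"claw":-1,"travel":[0,0,-0.03],"turn":0},{"claw":-1,"travel":[0,0,-0.04],"turn":0},{"claw":-1,"travel":[0,0,-0.04],"turn":0}]'| egrep 'pos|for'
python3 -m inch '[{"claw":-1,"travel":[0,0,-0.005],"turn":0},{"claw":-1,"travel":[0,0,-0.01],"turn":0},{"claw":-1,"travel":[0,0,-0.016],"turn":0},{"claw":-1,"travel":[0,0,-0.016],"turn":0}]'| egrep 'pos|for'
```

```text
position: [0.4956, -0.3502, 0.0281]
contact_force: [-0.5, 1.0, 4.2]
gripper_force: 60.0
position: [0.4957, -0.3504, 0.0251]
contact_force: [-1.4, 1.6, 2.8]
gripper_force: 60.4
```

```bash
python3 -m inch '[{"claw":-0.8,"travel":[0,0,0],"turn":0},{"claw":-0.7,"travel":[0,0,0],"turn":0},{"claw":-0.5,"travel":[0,0,0],"turn":0},{"claw":-0.4,"travel":[0,0,0],"turn":0},{"claw":-0.4,"travel":[0,0,0],"turn":0}]'| egrep 'pos|for|wid'
python3 -m inch '[{"claw":-0.4,"travel":[0,0,0.1],"turn":0},{"claw":-0.4,"travel":[0,0,0.3],"turn":0},{"claw":-0.4,"travel":[0,0,0.5],"turn":0},{"claw":-0.4,"travel":[0,0,0.75],"turn":0},{"claw":-0.4,"travel":[0,0,0.8],"turn":0}]'| egrep 'pos|for|wid'
python3 -m inch '[{"claw":1,"travel":[0,0.8,0],"turn":0.2},{"claw":1,"travel":[0,0.8,0],"turn":0.2},{"claw":1,"travel":[0,0.8,0],"turn":0.2},{"claw":1,"travel":[0,0.8,0],"turn":0.2},{"claw":1,"travel":[0,0.8,0],"turn":0.2}]'| egrep 'pos|for|wid'
python3 - <<'E'
from h import *
s=get_state();w,x,y,z=s["ee_rot"];print(s["position"],2*np.degrees(np.arctan2(y,x)),s["contact_force"])
print("navy corner",back("scene",raw([233,450-300],3,(250,150)),0))
for n in("top","scene"): cv2.imwrite(f"pics/raw_{n}7.png",imaging.get_image(n)[:,:,::-1])
b=cv2.imread("pics/raw_scene7.png")[160:270,250:420]
a=cv2.imread("pics/raw_top7.png")[140:250,225:425]
cv2.imwrite("pics/c7.png",np.vstack([cv2.resize(a,(545,300)),cv2.resize(b,(464,300)) if 0 else cv2.resize(b,(545,300))]))
E
```

```text
position: [0.4958, -0.3503, 0.0252]
contact_force: [-0.7, -0.2, -0.1]
width: 0.0253
gripper_force: 0.0
position: [0.4984, -0.3525, 0.1918]
contact_force: [0.1, -0.1, 0.3]
width: 0.026
gripper_force: 0.0
position: [0.4953, -0.1881, 0.185]
contact_force: [-0.1, 0.0, 0.2]
width: 0.0854
gripper_force: 0.0
[ 0.49526218 -0.18807789  0.18501718] 149.6572138389262 [-0.08567262  0.03117483  0.1666875 ]
navy corner [ 0.74241354 -0.03632785  0.        ]
```

View pics/c7.png

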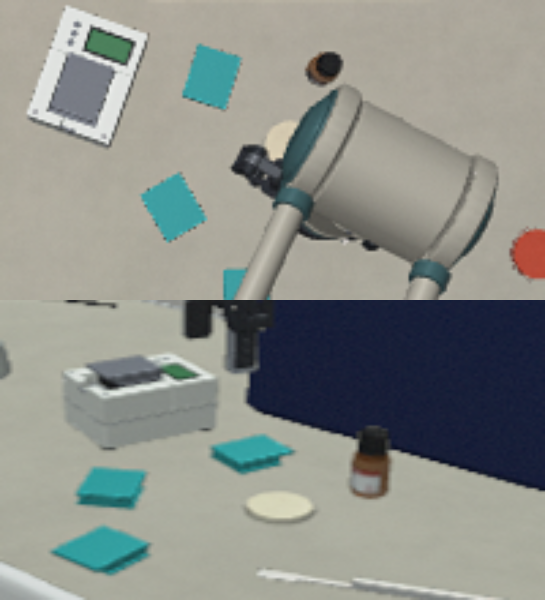

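The spatula lies flat on the bench, from (258,573) to (500,597) in the lower panel. The logger's cover is ready. That makes 12 views, which is past the limit of 10, so I'll check the rest numerically only. Moving above the cover next.

```bash
python3 -m inch '[{"claw":1,"travel":[0.608,1,0],"turn":0.059},{"claw":1,"travel":[0.608,1,0],"turn":0.059},{"claw":1,"travel":[0.608,1,0],"turn":0.059},{"claw":1,"travel":[0.608,1,0],"turn":0.059},{"claw":1,"travel":[0.608,1,0],"turn":0.059}]' 25| egrep 'pos|for|wid'
python3 -m inch '[{"claw":1,"travel":[0,0.036,-0.05],"turn":0},{"claw":0.5,"travel":[0,0.036,-0.2],"turn":0},{"claw":0.5,"travel":[0,0.036,-0.3],"turn":0},{"claw":0.5,"travel":[0,0.036,-0.3],"turn":0},{"claw":0.5,"travel":[0,0.036,-0.3],"turn":0}]'| egrep 'pos|for|wid'
python3 - <<'E'
from h import *
s=get_state();w,x,y,z=s["ee_rot"];p=np.array(s["position"]);print(p,2*np.degrees(np.arctan2(y,x))-90)
e=np.array([.9413,-.3374]);m=np.array([.3374,.9413]);d=p[:2]-[.614,.0201];print(d@e,d@m)
E
```

```text
position: [0.6197, 0.0107, 0.1848]
contact_force: [-0.9, 0.7, -0.0]
width: 0.0856
gripper_force: 0.0
position: [0.6174, 0.0153, 0.1249]
contact_force: [-0.0, -0.3, -1.2]
width: 0.0638
gripper_force: 0.0
[0.61740269 0.01533962 0.12488243] 69.8782323191887
0.00480910412893765 -0.0033328806402962525
```

```bash
python3 -m inch '[{"claw":0.5,"travel":[0.0055,0.0155,0],"turn":0.002},{"claw":0.5,"travel":[0.0055,0.0155,-0.06],"turn":0.002},{"claw":0.5,"travel":[0.0055,0.0155,-0.12],"turn":0.002},{"claw":0.5,"travel":[0.0055,0.0155,-0.17],"turn":0.002},{"claw":0.5,"travel":[0.0055,0.0155,-0.17],"turn":0.002}]'| egrep 'pos|for|wid'
python3 -m inch '[{"claw":0.5,"travel":[0,0,-0.01],"turn":0},{"claw":0.5,"travel":[0,0,-0.015],"turn":0},{"claw":0.5,"travel":[0,0,-0.015],"turn":0}]'| egrep 'pos|for|wid'
python3 - <<'E'
from h import *
s=get_state();p=np.array(s["position"])
e=np.array([.9413,-.3374]);m=np.array([.3374,.9413]);d=p[:2]-[.614,.0201];print(p,d@e,d@m)
E
```

```text
position: [0.617, 0.0201, 0.0891]
contact_force: [0.5, -0.2, -0.0]
width: 0.0643
gripper_force: 0.0
position: [0.6187, 0.02, 0.0885]
contact_force: [-0.5, 0.5, 0.1]
width: 0.0641
gripper_force: 0.0
[0.61872551 0.02000999 0.08850433] 0.004478490714925374 0.0015096594586734577
```

No contact. Closing, then lifting in stages.

```bash
python3 -m inch '[{"claw":0.3,"travel":[0,0,-0.006],"turn":0},{"claw":0.2,"travel":[0,0,-0.006],"turn":0},{"claw":0.05,"travel":[0,0,-0.006],"turn":0},{"claw":0.05,"travel":[0,0,-0.006],"turn":0},{"claw":0.05,"travel":[0,0,-0.006],"turn":0}]' 30
python3 -m inch '[{"claw":0,"travel":[0,0,0],"turn":0},{"claw":0,"travel":[0,0,0.02],"turn":0},{"claw":0,"travel":[0,0,0.05],"turn":0},{"claw":0,"travel":[0,0,0.05],"turn":0}]'| egrep 'pos|for|wid'
```

```text
clock: 19.8
position: [0.6186, 0.0199, 0.0873]
ee_rot: [0.0, 0.17, 0.985, 0.0]
contact_force: [0.8, 0.4, 0.9]
width: 0.0489
gripper_force: 30.8
position: [0.6192, 0.02, 0.0982]
contact_force: [0.1, -0.5, -0.3]
width: 0.0486
gripper_force: 31.1
```

```bash
python3 -m inch '[{"claw":0,"travel":[0,0,0.15],"turn":0},{"claw":0,"travel":[0,0,0.3],"turn":0},{"claw":0,"travel":[-0.2,0.13,0.3],"turn":0},{"claw":0,"travel":[-0.4,0.26,0.3],"turn":0},{"claw":0,"travel":[-0.6,0.4,0.3],"turn":0}]'| egrep 'pos|for|wid'
python3 -m inch '[{"claw":0,"travel":[-0.15,0.1,0],"turn":0},{"claw":0,"travel":[-0.22,0.15,0],"turn":0},{"claw":0,"travel":[-0.22,0.15,-0.1],"turn":0},{"claw":0,"travel":[-0.22,0.15,-0.2],"turn":0},{"claw":0,"travel":[-0.22,0.15,-0.2],"turn":0}]'| egrep 'pos|for|wid'
python3 - <<'E'
from h import *
im=imaging.get_image("top");s=get_state();print(s["position"],s["width"])
print("px below",proj("top",[.455,.13,0]))
# bench colour variation over the place footprint
im0=cv2.imread("pics/raw_top0.png");u=proj("top",[s["position"][0],s["position"][1],0])[0].astype(int);w=im0[u[1]-22:u[1]+22,u[0]-25:u[0]+25];print(u,w.std((0,1)),w.min((0,1)),w.max((0,1)))
E
```

```text
position: [0.4973, 0.1005, 0.1573]
contact_force: [0.3, 1.0, -0.3]
width: 0.0486
gripper_force: 31.3
position: [0.4535, 0.1297, 0.1155]
contact_force: [-0.6, -0.4, -0.5]
width: 0.0488
gripper_force: 31.3
[0.45446783 0.1297534  0.11655404] 0.04913866023711911
px below [[218.68696881 228.96076378]]
[218 229] [1.4554099  1.49933697 1.52350936] [150 163 166] [159 172 176]
```

The bench footprint is clear. Lowering the cover.

```bash
python3 -m inch '[{"claw":0,"travel":[0,0,-0.12],"turn":0},{"claw":0,"travel":[0,0,-0.24],"turn":0},{"claw":0,"travel":[0,0,-0.33],"turn":0},{"claw":0,"travel":[0,0,-0.39],"turn":0},{"claw":0,"travel":[0,0,-0.39],"turn":0}]'| egrep 'pos|for|wid'
python3 -m inch '[{"claw":0,"travel":[0,0,-0.015],"turn":0},{"claw":0,"travel":[0,0,-0.03],"turn":0},{"claw":0,"travel":[0,0,-0.04],"turn":0},{"claw":0,"travel":[0,0,-0.04],"turn":0}]'| egrep 'pos|for|wid'
python3 -m inch '[{"claw":0,"travel":[0,0,-0.005],"turn":0},{"claw":0,"travel":[0,0,-0.01],"turn":0},{"claw":0,"travel":[0,0,-0.01],"turn":0}]'| egrep 'pos|for|wid'
```

```text
position: [0.4549, 0.1297, 0.0386]
contact_force: [0.0, -0.0, -1.1]
width: 0.049
gripper_force: 31.3
position: [0.4547, 0.13, 0.0314]
contact_force: [0.1, -0.5, -1.0]
width: 0.0489
gripper_force: 31.3
position: [0.4545, 0.13, 0.0291]
contact_force: [-0.3, -0.1, 0.2]
width: 0.0488
gripper_force: 31.3
```

```bash
python3 -m inch '[{"claw":0,"travel":[0,0,-0.005],"turn":0},{"claw":0,"travel":[0,0,-0.01],"turn":0},{"claw":0,"travel":[0,0,-0.01],"turn":0}]'| egrep 'pos|for|wid'
python3 -m inch '[{"claw":0,"travel":[0,0,-0.005],"turn":0},{"claw":0,"travel":[0,0,-0.005],"turn":0}]'| egrep 'pos|for|wid'
python3 -m inch '[{"claw":0,"travel":[0,0,-0.005],"turn":0},{"claw":0,"travel":[0,0,-0.005],"turn":0}]'| egrep 'pos|for|wid'
```

```text
position: [0.4544, 0.13, 0.027]
contact_force: [0.1, -0.7, 0.2]
width: 0.049
gripper_force: 31.3
position: [0.4545, 0.13, 0.026]
contact_force: [0.4, 0.3, -0.4]
width: 0.0485
gripper_force: 31.3
position: [0.4545, 0.13, 0.025]
contact_force: [-0.4, -0.9, 0.3]
width: 0.0488
gripper_force: 31.3
```

```bash
python3 -m inch '[{"claw":0,"travel":[0,0,-0.005],"turn":0},{"claw":0,"travel":[0,0,-0.005],"turn":0}]'| egrep 'pos|for|wid'
python3 -m inch '[{"claw":0,"travel":[0,0,-0.005],"turn":0},{"claw":0,"travel":[0,0,-0.005],"turn":0}]'| egrep 'pos|for|wid'
```

```text
position: [0.4545, 0.13, 0.024]
contact_force: [-0.2, 0.1, -0.7]
width: 0.049
gripper_force: 31.3
position: [0.4545, 0.13, 0.023]
contact_force: [0.2, 0.6, -0.7]
width: 0.0488
gripper_force: 31.3
```

```bash
python3 -m inch '[{"claw":0,"travel":[0,0,-0.005],"turn":0},{"claw":0,"travel":[0,0,-0.005],"turn":0}]'| egrep 'pos|for|wid'
python3 -m inch '[{"claw":0,"travel":[0,0,-0.005],"turn":0},{"claw":0,"travel":[0,0,-0.005],"turn":0}]'| egrep 'pos|for|wid'
```

```text
position: [0.4545, 0.13, 0.0221]
contact_force: [-0.4, -0.7, -0.4]
width: 0.0488
gripper_force: 31.3
position: [0.4546, 0.13, 0.022]
contact_force: [-1.9, -0.6, 9.0]
width: 0.0485
gripper_force: 32.1
```

Firm contact at z=0.022. I'll ease off slightly, open and retreat.

```bash
python3 -m inch '[{"claw":0,"travel":[0,0,0.004],"turn":0},{"claw":0.2,"travel":[0,0,0.004],"turn":0},{"claw":0.4,"travel":[0,0,0.004],"turn":0},{"claw":0.7,"travel":[0,0,0.004],"turn":0},{"claw":0.8,"travel":[0,0,0.004],"turn":0}]'| egrep 'pos|for|wid'
python3 -m inch '[{"claw":0.8,"travel":[0,0,0.05],"turn":0},{"claw":0.8,"travel":[0,0,0.25],"turn":0},{"claw":0.8,"travel":[0,0,0.5],"turn":0},{"claw":0.8,"travel":[0,0,0.75],"turn":0},{"claw":0.8,"travel":[0,0,0.9],"turn":0}]'| egrep 'pos|for|wid'
python3 -m inch '[{"claw":0.8,"travel":[-0.2,0.2,0],"turn":0},{"claw":0.8,"travel":[-0.3,0.4,0],"turn":0},{"claw":0.8,"travel":[-0.3,0.6,0],"turn":0},{"claw":0.8,"travel":[-0.3,0.8,0],"turn":0},{"claw":0.8,"travel":[-0.3,0.95,0],"turn":0}]'| egrep 'pos|for|wid'
python3 - <<'E'
from h import *
t=imaging.get_image("top")[:,:,::-1];s=imaging.get_image("scene")[:,:,::-1]
t0=cv2.imread("pics/raw_top0.png");s0=cv2.imread("pics/raw_scene0.png")
for n,a,b in(("top",t0,t),("scene",s0,s)):
    d=(cv2.absdiff(a,b).max(2)>35).astype(np.uint8);k,l,st,c=cv2.connectedComponentsWithStats(d)
    print(n,[(q[:5].tolist()) for q in st[1:] if q[4]>8])
# grey cover in top: bluish grey pixels near placement
u=proj("top",[.4545,.13,.0135])[0];x,y=u.astype(int);w=t[y-25:y+26,x-25:x+26].astype(int)
m=((w.max(2)<150)&(w[...,0]>w[...,2]+2)).astype(np.uint8);c=cv2.findNonZero(m);r=cv2.minAreaRect(c);print(u,r,m.sum());z=424.1/(1.27-.0135)*1;print("size mm",np.array(r[1])/z*1000)
E
```

```text
position: [0.4545, 0.13, 0.0218]
contact_force: [-0.4, -0.6, -0.1]
width: 0.077
gripper_force: 0.0
position: [0.4558, 0.1302, 0.2066]
contact_force: [-0.0, -0.2, -0.2]
width: 0.0766
gripper_force: 0.0
position: [0.394, 0.3222, 0.203]
contact_force: [0.7, -0.3, 0.1]
width: 0.077
gripper_force: 0.0
top [[245, 162, 22, 20, 273], [398, 200, 7, 7, 17], [390, 207, 8, 4, 11], [207, 218, 23, 25, 352], [0, 230, 157, 190, 8936], [55, 248, 1, 19, 19], [260, 362, 27, 28, 274], [258, 367, 5, 3, 10], [260, 371, 6, 7, 14], [254, 375, 28, 17, 90], [0, 377, 56, 43, 1421], [295, 383, 4, 5, 9], [190, 390, 51, 30, 475], [288, 390, 14, 26, 189], [283, 392, 9, 13, 52], [101, 410, 22, 1, 22], [70, 412, 11, 5, 37]]
scene [[35, 0, 97, 60, 1556], [115, 1, 59, 94, 2274], [128, 3, 15, 6, 67], [46, 18, 8, 2, 9], [78, 46, 15, 26, 130], [66, 67, 15, 6, 72], [68, 72, 31, 62, 922], [0, 74, 40, 152, 1579], [164, 137, 10, 14, 50], [171, 137, 2, 6, 12], [281, 185, 18, 8, 88], [215, 206, 23, 13, 197], [111, 212, 5, 7, 13], [119, 212, 13, 15, 62], [88, 219, 18, 19, 83], [97, 221, 32, 60, 1073], [0, 222, 12, 23, 88], [134, 235, 2, 14, 14], [2, 256, 4, 6, 14], [131, 257, 4, 8, 11], [380, 265, 7, 3, 9], [385, 266, 24, 6, 56], [11, 268, 4, 3, 9], [0, 272, 52, 21, 680]]
[218.16807708 229.14794168] ((24.92986297607422, 25.79637908935547), (16.816818237304688, 20.247447967529297), 19.653825759887695) 335
size mm [49.82393802 59.98801785]
```

```bash
python3 -c "
from rig import ticket;print(ticket.sign_off())"
```

```text
the job is handed in; nothing more can be done
None
```

The cover was levered loose with the spatula, the spatula was laid flat on the bench, and the cover was set flat on clear bench; the bottle, dish and box show no movement in before/after images, but I viewed 12 pictures against the limit of 10, and no verdict came back at hand-in.

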